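# Knock a stuck screw cap out of the cap nest

## Robot

A 6-joint arm with a two-finger parallel gripper is mounted at the origin on a cart in front of the work surface, level with it; the furniture and walls round the work are solid. World frame = base frame: x ahead of the robot, y to its left, z up, the work surface at z = 0. Lengths are in m, angles in rad, forces in N, time in s.
With the tool pointing down it reaches from about 0.275 to 1 m from the base axis. Payload 8.4 kg.
Tool frame: the origin (TCP) lies at the very end of the fingers, on their centre line; the grasp point (between the pads) lies 19 mm behind it; z points along the fingers, y is the line along which they close (so a half turn about z gives the same grasp; the last joint's range is limited). The gripper opens to 85 mm and grips with 20 to 120 N. Pads are 22 mm wide; open, the fingers measure 114 mm over their backs; the gripper's body (76 mm by 85 mm) begins 54 mm behind the grasp point. The pads swing forward as they close: fully open they stand 13 mm farther back than shut.
Start: joints at [-1.209, 0.353, 1.633, -0, 1.155, -0.002], TCP at [0.222, -0.584, 0.231] pointing down, gripper open.
Joint ranges: [-2.63, 2.63], [-0.92, 2.1], [0.06, 2.66], [-1.3, 4.44], [0, 2.69], [-3.02, 3.02]. Speed limits (rad/s): [2.22, 2.22, 2.79, 3.14, 3.14, 3.14].

## Interface

Orientations are given as a rotation vector (axis times angle).
In Python, from bench import sensors, imaging, manip gives the robot as it stands. The module is installed in compiled form; this text tells all that it offers.
- The arm moves only by the shell command python3 -m pendant 'ROWS' [FORCE]. ROWS is JSON, one flat list of numbers, 5 for each row, row after row: the shift along the world's x, y, z in cm, then the turn about the world's z in degrees, then the closure, from 0 (fully open) to 1 (shut). In form: [dx, dy, dz, twist, claw, dx, dy, dz, twist, claw, ...]. A call has 1 to 8 rows; each row is the pose to reach, as a shift and turn from the pose commanded when the call began; what a row does not reach only later rows make up. A row lasts 1/8 s, in which the tool goes at most 62.5 mm and 10.7 degrees, less where a joint would pass 70% of its speed; a pose out of reach is approached as far as the arm can. A call with a gripper value outside its range is refused whole. The fingers move at their own pace and stop on an object; FORCE is the grip in N (left out, the last holds). Time passes only in rows, so rows that repeat a pose let the fingers close. It gives the time, the measured TCP pose, the force, the opening and the grip force at its end, in the units of the state.
- sensors.state(): the state, without advancing time (a new reading comes with each control period).
- imaging.get_image(name): name is "scene" or "top" or "wrist"; returns (picture, depth): 480x640x3 uint8, red, green, blue; 480x640 float32, m along the optical axis (not along the pixel's ray), 0 where there is no reading.
- imaging.get_calibration(name): a dict with "vertical_fov" (degrees; the focal length in pixels is half the picture's height over the tangent of half this angle, whatever the lens; pixels are square), "cx", "cy" (the principal point, pixels), "rvec" (rotation vector, rad) and "tvec" (3), from world to camera coordinates, as OpenCV has them. Camera axes: x right, y down, z forward; pixel columns grow to the right and rows downward; lengths in m; the calibration is good to about 2 mm. The wrist camera is an equidistant fisheye: a pixel r from the principal point sees the ray r / f radians off the axis. A picture is of the moment at which its call begins: read the wrist's pose just before it. get_calibration takes no time and is no camera call; for the wrist camera it gives the pose at the moment of the call.
- manip.hand_in(): hands the job in; it is judged then, once.
The state is a dict: "t": time; "joint_pos": joint angles; "qvel": joint speeds; "joint_torque": joint torques, N m; "position": TCP position; "tcp_rot": TCP orientation; "contact_force": force on the tool from outside, world axes, zero at the start; "torque": the same for the moment, N m; "opening": finger opening in m; "grasp_force": force on a finger pad.
Only numpy, scipy, OpenCV 4.12 (cv2) and the standard library are available. Lean on these libraries where they do the work, as an engineer would, in place of code of your own. Each camera call takes 0.05 s, during which the arm holds its last target. There are 200 camera calls.

## Task

A screw cap is stuck flush in one of the two wells of the cap nest; a solid blank sits in the other and must stay fully seated. Using the C-shaped knock-out tool, poke the cap up from below through the hole in its well's floor until the well's spring balls snap in beneath it and hold it up, then stand the tool back upright in the middle of its rubber mat and let go. Only then lift the raised cap out and put it flat, open side up, in the middle of the white weigh boat, leaving the other things on the bench where they are.

Things in the scene. Friction and masses are not known exactly. Their poses are not given: they have to be found in the camera images.
- nest: Fixed aluminium bridge-shaped cap nest. Origin on the bench under its centre; x from its front (robot's side) to its back, y along its length, z up. Top plate 62 (x) by 150 (y) mm, underside 54 and top face 74 mm above the bench, on end walls with inner faces at y = +-65 mm (feet reach y = +-97 mm); the space below the plate is open from front and back. Wells at x = 0, y = +-32 mm.
- well0 (a point): Centre of the floor of the well on the nest's +y side, 60 mm above the bench: round, 33 mm diameter, 14 mm deep; an 18 mm access hole goes through the middle of its 6 mm thick floor. Axes as the nest.
- well1 (a point): The same for the well on the nest's -y side. In each well wall, centred 7 mm above the floor, three spring balls press on the part's side (raising it takes about 2 to 3 N). They snap in beneath it when its underside is 10 mm above the well floor; push to 12 or 13 mm to be sure. It then rests on the balls, 9 to 10 mm proud of the top face.
- cap_center (a point): Centre (half-way up) of the stuck orange screw cap: a shallow round cup, open side up, 31 mm diameter, 14 mm high, about 12 g, underside closed and flat. It starts seated on the floor of either well, its top flush with the plate and 1 mm free around it, so it cannot be gripped until raised. z up.
- cap: The same cap; origin at the centre of its underside, z up (towards the open side).
- blank_center (a point): Centre (half-way up) of the solid grey plastic blank, a flat disc 31 mm diameter, 14 mm high, with a straight slot in its top face; it is seated flush in the other well.
- ejector_grip (a point): Middle of the tool's black 18 mm square grip, 137 mm above the foot's underside (the grip spans 100 to 165 mm). The steel C-shaped knock-out tool, 0.22 kg, stands on a foot bar 100 (x) x 30 x 10 mm; a 14 mm square shank carries the grip at x = -35 mm from the foot's middle, an upright 10 mm pin stands at x = +35 mm. So the pin axis is 70 mm ahead of the grip along this point's x. z up.
- pin_tip (a point): Centre of the top of the knock-out tool's pin, 42 mm above the underside of the foot. Axes as the grip.
- ejector_foot (a point): Centre of the underside of the knock-out tool's foot. Axes as the grip.
- ejector: The whole knock-out tool; origin and axes as ejector_foot.
- mat_center (a point): Centre of the top of the fixed black rubber mat, 150 (x) x 80 (y) x 2 mm, on which the tool starts, its foot roughly along the mat's x.
- boat_floor (a point): Centre of the inner floor of the loose white square weigh boat, 115 x 115 x 25 mm, 40 g, with sloping sides and a white residue in it; the flat floor is about 60 mm across and 4 mm above the bench. z up.
- beaker: Bystander: small glass beaker, 45 mm across, 56 mm high, origin at its underside.
- timer: Bystander: white bench timer, 62 x 62 x 21 mm, origin at its underside.
- vial: Bystander: open glass vial, 28 mm diameter, 54 mm high, origin at its underside.
- spanner: Bystander: small steel spanner lying flat, 24 x 105 x 6 mm, origin at its underside.
Things that resemble listed ones, but are neither listed nor needed, are in the scene too. Leave any yellow look-alike of the part that bears blank_center alone.

How it is judged:
On the way, in this order (a step that is already met when the one before it is completed fails the run):
1. the tool's pin has pushed the cap up at least 9.5 mm in its well (z of cap in the frame of nest above 0.0695 m and x of cap in the frame of nest between -0.005 and 0.005 m and contact force between ejector and cap above 0.03 N), for 0.1 s.
2. the tool stands released on its mat while the cap is held up by the spring balls in its well (horizontal distance between ejector_foot and mat_center below 0.04 m and height (world z) of ejector_foot below 0.006 m and angle between ejector_foot's own z axis and vertical below 0.08 rad and contact force between ejector and the fingers below 0.05 N and z of cap in the frame of nest between 0.067 and 0.075 m and x of cap in the frame of nest between -0.005 and 0.005 m), for 0.2 s.
3. the cap is in the weigh boat (horizontal distance between cap_center and boat_floor below 0.035 m and z of cap in the frame of boat_floor below 0.012 m), for 0.2 s.
At the end, for the whole second after the job is handed in: The cap lies at rest, open side up (within 0.25 rad), on the floor of the weigh boat within 30 mm of its centre; the knock-out tool stands upright on its mat, its foot's centre within 40 mm of the mat's centre; the blank is still seated in its well (horizontal distance between cap_center and boat_floor below 0.03 m and z of cap in the frame of boat_floor below 0.006 m and angle between cap's own z axis and vertical below 0.25 rad and linear speed of cap below 0.02 m/s and horizontal distance between ejector_foot and mat_center below 0.04 m and height (world z) of ejector_foot below 0.006 m and angle between ejector_foot's own z axis and vertical below 0.08 rad and z of blank_center in the frame of nest between 0.063 and 0.071 m); the robot touches nothing.
It fails at once if the blank is raised more than 4 mm out of its seat (z of blank_center in the frame of nest above 0.071 m).
It fails at once if the beaker is moved more than 30 mm (distance of beaker from where it was at the start of the episode above 0.03 m).
It fails at once if the timer is moved more than 30 mm (distance of timer from where it was at the start of the episode above 0.03 m).
It fails at once if the vial is moved more than 30 mm (distance of vial from where it was at the start of the episode above 0.03 m).
It fails at once if the spanner is moved more than 30 mm (distance of spanner from where it was at the start of the episode above 0.03 m).
It also fails if it takes over 61 s, if anything falls off the work surface, if the arm or the gripper's body presses on something with over 40 N, if the wrist force passes 120 N, or if a joint passes its speed limit or range.

## Working session

There is one attempt and no reset: what is moved stays moved. The work goes in short steps, Python scripts to look and compute and a shell command to move; the robot and the scene stay as the last step left them, time stands still between calls to the robot, and variables do not carry over. Pictures are saved under pics/ and viewed, at most 10 in all, crops included, and the job is handed in when it is done.

```bash
mkdir -p pics
cat > h.py <<'E'
import numpy as np,cv2
from bench import sensors, imaging, manip
def grab(n):
    c=imaging.get_calibration(n); p,d=imaging.get_image(n); return p,d,c
def fl(c): return 240/np.tan(np.radians(c['vertical_fov'])/2)
def world(c,u,v,d):
    f=fl(c); R,_=cv2.Rodrigues(np.array(c['rvec'],float)); t=np.array(c['tvec'],float).reshape(3)
    pc=np.array([(u-c['cx'])/f*d,(v-c['cy'])/f*d,d]); return R.T@(pc-t)
def plane(c,u,v,z,fish=False):
    f=fl(c); R,_=cv2.Rodrigues(np.array(c['rvec'],float)); t=np.array(c['tvec'],float).reshape(3)
    x,y=(u-c['cx'])/f,(v-c['cy'])/f
    if fish:
        r=np.hypot(x,y)+1e-12; r3=np.array([x/r*np.sin(r),y/r*np.sin(r),np.cos(r)])
    else: r3=np.array([x,y,1.])
    o=-R.T@t; w=R.T@r3; return o+w*(z-o[2])/w[2]
def save(n,p): cv2.imwrite('pics/'+n,p[...,::-1])
def xyz(c,d):
    f=fl(c); R,_=cv2.Rodrigues(np.array(c['rvec'],float)); t=np.array(c['tvec'],float).reshape(3)
    v,u=np.mgrid[:480,:640]; pc=np.stack([(u-c['cx'])/f*d,(v-c['cy'])/f*d,d],-1); return (pc-t)@R
E
python3 - <<'E'
from h import *
import pickle
s=sensors.state(); print(s)
o={}
for n in('top','scene'):
    p,d,c=grab(n); save(n+'0.png',p); o[n]=(p,d,c); print(n,c)
pickle.dump(o,open('o.pkl','wb'))
E
```

```text
{'t': 0.0, 'joint_pos': array([-1.20943953e+00,  3.53655319e-01,  1.63413064e+00,  3.23875070e-05,
        1.15521098e+00, -2.39761863e-03]), 'qvel': array([-1.32369554e-03, -9.56372516e-05,  1.69258897e-03, -4.67354912e-04,
        8.62904580e-05, -9.71641976e-04]), 'joint_torque': array([ 3.44353946e-03, -6.05238891e+01, -3.42064583e+01,  1.31226034e-04,
        9.32964758e-03,  3.71153135e-06]), 'position': array([ 0.22220771, -0.58365323,  0.23055871]), 'tcp_rot': array([-3.08841442e+00, -5.67968034e-01,  3.47846438e-04]), 'contact_force': array([ 0.24313206, -0.22951939,  0.01119247]), 'torque': array([-0.04789072, -0.0249858 , -0.06240588]), 'grasp_force': 0.0, 'opening': 0.0854272592339992}
top {'vertical_fov': 49.681349899460066, 'cx': 317.164164935929, 'cy': 243.82038425682347, 'rvec': array([ 2.16499315, -2.21462929,  0.06341539]), 'tvec': array([0.10923662, 0.54495431, 1.00816682])}
scene {'vertical_fov': 57.72484841347608, 'cx': 324.77446673990954, 'cy': 238.59311872390683, 'rvec': array([ 0.6741405 , -2.62954319,  1.17645772]), 'tvec': array([0.53426457, 0.21374723, 0.90614251])}
```

View pics/top0.png

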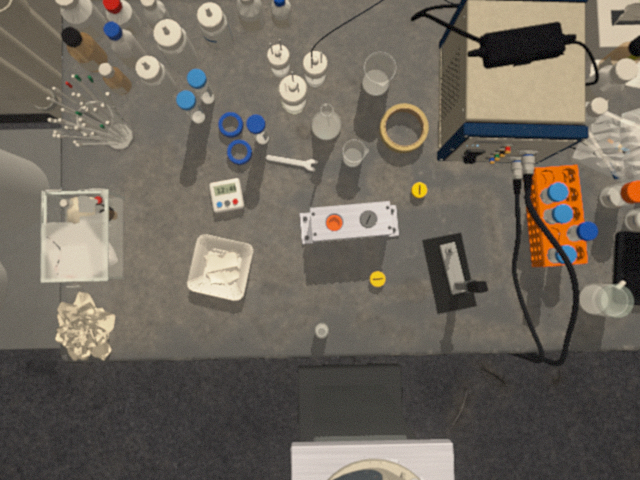

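View pics/scene0.png

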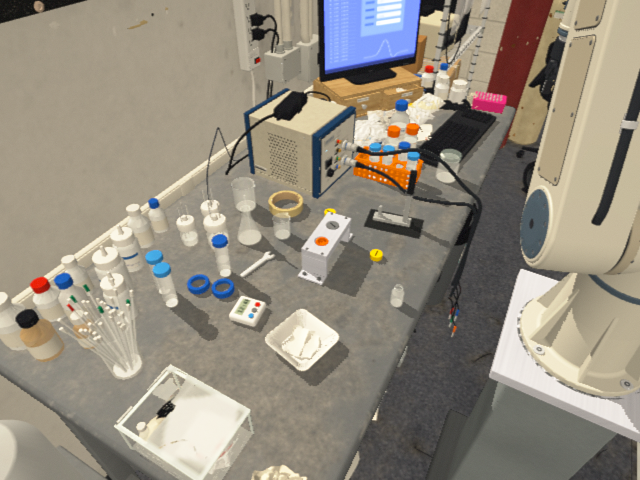

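Top view: the orange cap is at (334,222) in the left (+y) well and the slotted grey blank at (368,218). The tool stands on its mat at (455,272) with its black grip at (476,286). The boat is at (220,267), the timer at (226,196), the vial at (321,330) and the spanner at (292,161). Yellow discs at (419,190) and (377,279) are look-alikes to leave alone. The scene view agrees. Next I measure.

```bash
cat > m.py <<'E'
from h import *
import pickle
p,d,c=pickle.load(open('o.pkl','rb'))['top']
P=xyz(c,d); hsv=cv2.cvtColor(p,cv2.COLOR_RGB2HSV)
X,Y,Z=P[...,0],P[...,1],P[...,2]
def reg(x0,y0,x1,y1):
    m=np.zeros((480,640),bool); m[y0:y1,x0:x1]=1; return m
def rect(m,z,name):
    v,u=np.nonzero(m); w=np.array([plane(c,a,b,z)[:2] for a,b in zip(u,v)]).astype(np.float32)
    print(name,len(u),'mean',w.mean(0).round(4),'rect',[np.round(q,4) for q in cv2.minAreaRect(w*1000)],'Zmed',np.median(Z[m]).round(4))
    return w
print('bench z', np.median(Z[reg(270,230,290,260)]))
o=(hsv[...,0]<14)&(hsv[...,1]>150)&(hsv[...,2]>100)&reg(318,205,352,238); rect(o,.074,'cap')
n=(Z>.066)&(Z<.085)&reg(290,190,410,255); rect(n,.074,'plate')
g=(Z>.15)&(Z<.19)&reg(420,220,500,320); rect(g,.165,'griptop')
g=(Z>.08)&(Z<.15)&reg(420,220,500,320); rect(g,.137,'gripside')
k=(hsv[...,2]<45)&reg(420,225,480,318)&(Z<.02); rect(k,.002,'mat')
f=(hsv[...,2]>75)&reg(425,232,480,310)&(Z>.006)&(Z<.02); rect(f,.01,'foot')
t=(Z>.03)&(Z<.06)&reg(425,230,480,310); rect(t,.042,'pin')
b=(hsv[...,1]<60)&(hsv[...,2]>110)&reg(175,225,262,312)&(Z>.012); rect(b,.025,'boat')
r=imaging.get_calibration('top')
save('toolcrop.png',cv2.resize(np.hstack([p[220:320,420:500],p[190:290,295:405]]),None,fx=4,fy=4,interpolation=cv2.INTER_CUBIC))
E
python3 m.py
```

```text
bench z -0.0005318765891969122
cap 189 mean [0.5834 0.0646] rect [array([583.0576,  64.4008]), array([26.1818, 28.171 ]), np.float64(88.641)] Zmed 0.0708
plate 2611 mean [0.5863 0.032 ] rect [array([586.3604,  32.1054]), array([ 62.5815, 149.9454]), np.float64(3.729)] Zmed 0.0736
griptop 138 mean [ 0.4605 -0.1764] rect [array([ 460.3221, -175.9424]), array([18.3248, 23.0382]), np.float64(9.9477)] Zmed 0.1653
gripside 130 mean [ 0.4617 -0.1666] rect [array([ 461.5962, -169.2712]), array([26.1167, 22.4709]), np.float64(88.711)] Zmed 0.1156
mat 911 mean [ 0.4815 -0.1648] rect [array([ 484.4225, -164.9445]), array([145.7097,  74.2809]), np.float64(9.577)] Zmed 0.0019
foot 656 mean [ 0.4972 -0.1697] rect [array([ 497.6095, -185.8735]), array([99.9008, 61.2267]), np.float64(11.9477)] Zmed 0.0118
pin 66 mean [ 0.4895 -0.1693] rect [array([ 492.9011, -169.0989]), array([81.5401, 15.8569]), np.float64(13.0784)] Zmed 0.0432
boat 1454 mean [0.5065 0.2907] rect [array([504.1171, 294.7341]), array([167.0601, 158.467 ]), np.float64(87.9821)] Zmed 0.0206
```

View pics/toolcrop.png

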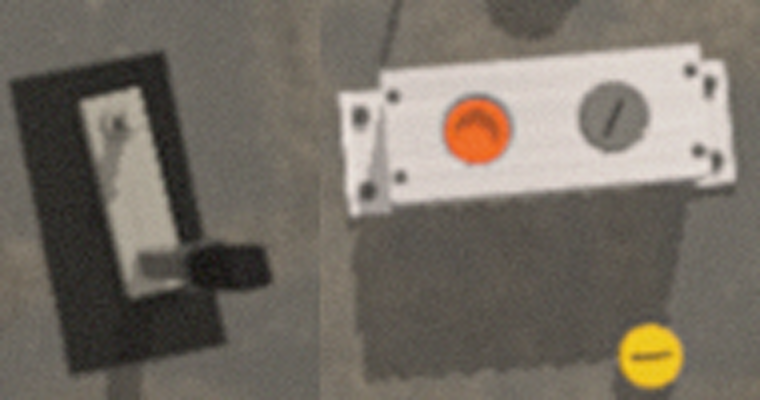

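The crop confirms the identities: the hollow orange cup is in the +y well, and the grey slotted disc is the blank. The yellow disc lies apart and is not needed. The tool's pin is at crop (118,123), and its grip leans outward in the view.

```bash
cat > m2.py <<'E'
from m import *
print('-----')
def cr(x,y,z): return plane(c,420+(x+.5)/4-.5,220+(y+.5)/4-.5,z)[:2]
M=np.array([cr(x,y,.002) for x,y in((10,80),(163,52),(225,345),(70,373))]); print('mat c',M.mean(0),M.round(3).tolist())
print('mat yaw',np.degrees(np.arctan2(*(M[0]-M[3])[::-1])))
F=np.array([cr(x,y,.01) for x,y in((80,98),(142,87),(186,284),(130,298))]); print('foot c',F.mean(0),'L',np.linalg.norm(F[0]-F[3]),'W',np.linalg.norm(F[0]-F[1]))
print('foot yaw',np.degrees(np.arctan2(*(F[0]-F[3])[::-1])),np.degrees(np.arctan2(*(F[1]-F[2])[::-1])))
print('pin',cr(118,123,.042))
gt=(Z>.155)&(Z<.18)&reg(420,220,500,320); w=P[gt]; print('griptop pts',w.mean(0),w.min(0),w.max(0))
f2=(hsv[...,2]>95)&reg(425,232,480,300)&(Z>.006)&(Z<.02)&(np.abs(Y+.17)<.04); lab=cv2.connectedComponentsWithStats(f2.astype(np.uint8)); i=1+lab[2][1:,4].argmax(); rect(lab[1]==i,.01,'foot2')
# boat
bz=(Z>.017)&(Z<.035)&reg(180,228,258,305)&(hsv[...,1]<70); lab=cv2.connectedComponentsWithStats(bz.astype(np.uint8)); i=1+lab[2][1:,4].argmax();rect(lab[1]==i,.025,'boatrim')
for n,(u,v,z) in dict(vial=(321,330,.05),timer=(226,196,.02),yel=(377,279,.014)).items(): print(n,plane(c,u,v,z)[:2])
# scene view check
p2,d2,c2=pickle.load(open('o.pkl','rb'))['scene']; h2=cv2.cvtColor(p2,cv2.COLOR_RGB2HSV)
o2=(h2[...,0]<14)&(h2[...,1]>150)&(h2[...,2]>100); o2[:225]=0;o2[255:]=0;o2[:,:300]=0;o2[:,345:]=0
v,u=np.nonzero(o2); print('cap scene',plane(c2,(u.min()+u.max())/2,(v.min()+v.max())/2,.072))
save('boat_scene.png',np.hstack([cv2.resize(p[225:305,180:260],(400,400)),cv2.resize(p2[190:250,350:440],(400,400))]))
E
python3 m2.py | sed -n '/-----/,$p'
```

```text
-----
mat c [ 0.4846515  -0.16464625] [[0.552, -0.114], [0.564, -0.191], [0.417, -0.216], [0.405, -0.138]]
mat yaw 9.578276508550433
foot c [ 0.49455625 -0.1717068 ] L 0.10168189816812077 W 0.03135366514448967
foot yaw 11.94390616416143 10.389160023482882
pin [ 0.52734882 -0.15676274]
griptop pts [ 0.46038197 -0.1770938   0.16491638] [ 0.45110793 -0.18782071  0.15538857] [ 0.46945414 -0.16853366  0.16947476]
foot2 647 mean [ 0.4975 -0.1697] rect [array([ 494.4698, -170.9908]), array([99.8838, 30.9023]), np.float64(11.8462)] Zmed 0.0118
boatrim 1026 mean [0.5069 0.2908] rect [array([506.6198, 287.9541]), array([113.0456, 114.4425]), np.float64(76.4382)] Zmed 0.0219
vial [0.38174351 0.0932422 ]
timer [0.6460949  0.27531234]
yel [ 0.47525331 -0.01956952]
cap scene [0.5827067  0.06374675 0.072     ]
```

View pics/boat_scene.png

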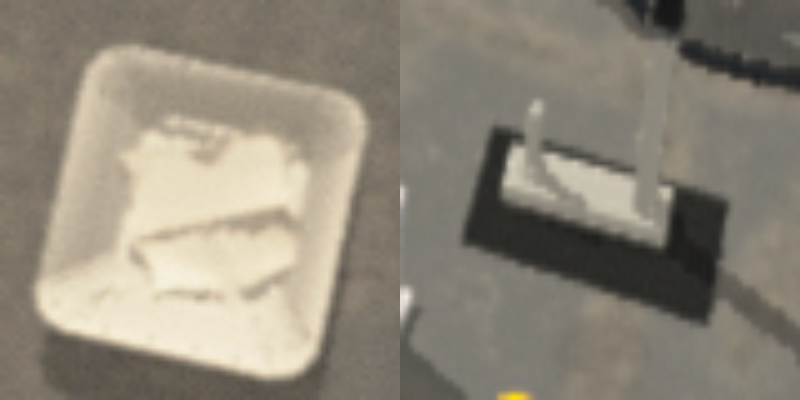

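Run:
```python
from h import *
import pickle
o=pickle.load(open('o.pkl','rb'))
for n in o:
    p,d,c=o[n]; P=xyz(c,d); P=P[(d>0)]
    for y0 in np.arange(-.6,-.1,.05):
        q=P[(P[:,1]>y0)&(P[:,1]<y0+.05)&(P[:,0]>.2)&(P[:,0]<.62)&(P[:,2]<.8)]
        if len(q): i=q[:,2].argmax(); print(n,y0.round(2),q[i].round(3))
```

```text
top -0.6 [ 0.608 -0.551  0.002]
top -0.55 [ 0.58  -0.516  0.056]
top -0.5 [ 0.613 -0.482  0.101]
top -0.45 [ 0.553 -0.4    0.114]
top -0.4 [ 0.472 -0.35   0.135]
top -0.35 [ 0.511 -0.33   0.142]
top -0.3 [ 0.566 -0.299  0.13 ]
top -0.25 [ 0.367 -0.212  0.008]
top -0.2 [ 0.458 -0.177  0.169]
top -0.15 [ 0.534 -0.15   0.015]
scene -0.6 [ 0.252 -0.555  0.497]
scene -0.55 [ 0.248 -0.55   0.499]
scene -0.5 [ 0.618 -0.483  0.098]
scene -0.45 [ 0.547 -0.402  0.113]
scene -0.4 [ 0.476 -0.352  0.132]
scene -0.35 [ 0.507 -0.329  0.141]
scene -0.3 [ 0.556 -0.3    0.132]
scene -0.25 [ 0.45  -0.207  0.005]
scene -0.2 [ 0.464 -0.172  0.169]
scene -0.15 [ 0.537 -0.145  0.014]
```

```bash
python3 -m pendant '[0,0,3,0,0, 23.8,40.6,3,-9.3,0, 23.8,40.6,3,-9.3,0, 23.8,40.6,3,-9.3,0, 23.8,40.6,3,-9.3,0, 23.8,40.6,3,-9.3,0, 23.8,40.6,3,-9.3,0, 23.8,40.6,3,-9.3,0]' 30; python3 -m pendant '[0,0,0,0,0,0,0,0,0,0,0,0,0,0,0,0,0,0,0,0]'
```

```text
t: 1.1
position: [0.4442, -0.2048, 0.2613]
tcp_rot: [3.126, 0.316, 0.0]
contact_force: [0.6, -0.3, -0.8]
opening: 0.0854
grasp_force: 0.0
t: 1.6
position: [0.4431, -0.2078, 0.2612]
tcp_rot: [3.126, 0.313, -0.0]
contact_force: [-0.1, 0.2, -1.0]
opening: 0.0856
grasp_force: 0.0
```

```bash
python3 -m pendant '[1.7,3,0,0,0, 1.7,3,0,0,0, 1.7,3,0,0,0, 1.7,3,-5,0,0, 1.7,3,-10,0,0, 1.7,3,-14.1,0,0, 1.7,3,-14.1,0,0, 1.7,3,-14.1,0,0]'; python3 -m pendant '[0,0,0,0,0.5,0,0,0,0,0.8,0,0,0,0,1,0,0,0,0,1,0,0,0,0,1,0,0,0,0,1,0,0,0,0,1,0,0,0,0,1]' 60
```

```text
t: 2.6
position: [0.4613, -0.1775, 0.1216]
tcp_rot: [3.125, 0.315, 0.002]
contact_force: [0.5, -0.4, 0.1]
opening: 0.0856
grasp_force: 0.0
t: 3.6
position: [0.4609, -0.1768, 0.1208]
tcp_rot: [3.125, 0.316, 0.001]
contact_force: [-1.4, -0.5, 6.8]
opening: 0.0174
grasp_force: 59.5
```

```bash
python3 -m pendant '[0,0,3,0,1, 0,0,6,0,1, -2.2,6,6,-7.7,1, -2.2,12,6,-7.7,1, -2.2,17,6,-7.7,1, -2.2,21,6,-7.7,1, -2.2,23.2,6,-7.7,1, -2.2,23.2,6,-7.7,1]'; python3 -m pendant '[0,0,0,0,1,0,0,0,0,1,0,0,0,0,1]'
cat > look.py <<'E'
from h import *
import sys
k=sys.argv[1]; s=sensors.state(); print(s['position'],s['tcp_rot'],s['contact_force'])
out=[]
for n,b in(('top',(285,170,425,310)),('scene',(280,190,420,330))):
    p,d,c=grab(n); np.savez(f'{k}_{n}.npz',p=p,d=d)
    x0,y0,x1,y1=b; out.append(cv2.resize(p[y0:y1,x0:x1],(400,400),interpolation=cv2.INTER_CUBIC))
save(k+'.png',np.hstack(out))
E
python3 look.py stage
```

```text
t: 4.6
position: [0.4382, 0.0565, 0.18]
tcp_rot: [-3.14, -0.109, 0.001]
contact_force: [-0.3, -0.4, -2.2]
opening: 0.0172
grasp_force: 60.1
t: 4.97
position: [0.4386, 0.0547, 0.1802]
tcp_rot: [3.14, 0.104, -0.0]
contact_force: [-0.5, -1.5, -1.7]
opening: 0.0173
grasp_force: 60.1
[0.43863427 0.05466328 0.18023076] [ 3.13984634e+00  1.03511732e-01 -1.98870268e-04] [-0.45298978 -1.50044922 -1.74788343]
```

View pics/stage.png

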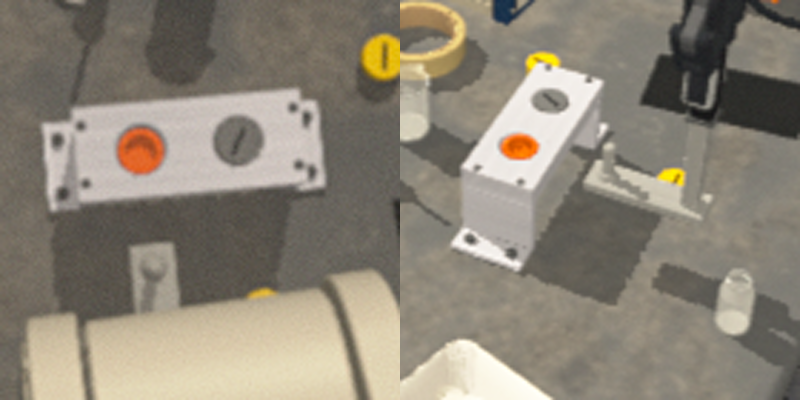

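The stage view shows the tool held upright. The pin top is at top-crop (153,264), i.e. top pixel (338.5,262.4), and at scene pixel (353,242). The nest is untouched.

Run:
```python
from h import *
T=imaging.get_calibration('top');S=imaging.get_calibration('scene')
print('pin top',plane(T,338.3,262.2,.1034),'scene',plane(S,353,242,.1034))
z=np.load('stage_top.npz'); P=xyz(T,z['d'])
m=(P[...,2]>.09)&(P[...,2]<.112)&(P[...,0]>.48)&(P[...,0]<.54)&(abs(P[...,1]-.06)<.03)
v,u=np.nonzero(m); print('pin depth',len(u),u.mean(),v.mean(),plane(T,u.mean(),v.mean(),.1034),P[m].mean(0))
f=(P[...,2]>.06)&(P[...,2]<.085)&(P[...,0]>.48)&(P[...,0]<.535)&(abs(P[...,1]-.06)<.04)
v,u=np.nonzero(f); w=np.array([plane(T,a,b,.0714)[:2] for a,b in zip(u,v)],np.float32); print('foot',len(u),cv2.minAreaRect(w*1000),w.max(0))
hsv=cv2.cvtColor(z['p'],cv2.COLOR_RGB2HSV); o=(hsv[...,0]<14)&(hsv[...,1]>150); o[:205]=0;o[240:]=0;o[:,:318]=0;o[:,352:]=0
v,u=np.nonzero(o);print('cap',plane(T,(u.min()+u.max())/2,(v.min()+v.max())/2,.073),plane(T,u.mean(),v.mean(),.072))
print('expect pin', .43863+.07*np.cos(np.radians(3.78)),.05466+.07*np.sin(np.radians(3.78)))
```

```text
pin top [0.50798545 0.05935709 0.1034    ] scene [0.50401134 0.06265121 0.1034    ]
pin depth 24 339.0 262.2916666666667 [0.50779154 0.0580986  0.1034    ] [0.50781974 0.05804695 0.10212295]
foot 341 ((501.3039245605469, 57.412742614746094), (42.79182815551758, 29.92463493347168), 3.708878517150879) [0.52232105 0.07341941]
cap [0.58314531 0.06437226 0.073     ] [0.5835374  0.06452038 0.072     ]
expect pin 0.5084777179020209 0.059274791856596454
```

```bash
python3 -m pendant '[0,0,-3,0,1, 0,0,-5.6,0,1, 0,0,-5.6,0,1, 0,0,-5.6,0,1, 2.5,0.2,-5.6,0,1, 5,0.4,-5.6,0,1, 7.6,0.57,-5.6,0,1, 7.6,0.57,-5.6,0,1]'; python3 -m pendant '[0,0,0,0,1,0,0,0,0,1]'; python3 look.py under
```

```text
t: 6.08
position: [0.5174, 0.0613, 0.1258]
tcp_rot: [-3.14, -0.105, -0.006]
contact_force: [-0.6, -0.3, -2.5]
opening: 0.0176
grasp_force: 60.1
t: 6.32
position: [0.5139, 0.061, 0.1246]
tcp_rot: [3.14, 0.105, -0.0]
contact_force: [-0.1, 0.3, -2.2]
opening: 0.0173
grasp_force: 60.1
[0.51388888 0.06097194 0.12455817] [ 3.13981473e+00  1.05438046e-01 -4.64950314e-04] [-0.08721503  0.30870456 -2.16622994]
```

View pics/under.png

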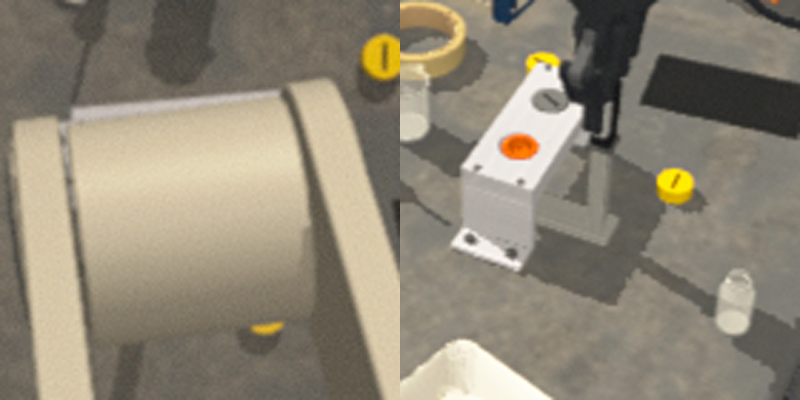

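The pin is now under the cap's well, with its shank in front of the plate and nothing touched. Next I lift gently.

```bash
python3 -m pendant '[0,0,0.6,0,1, 0,0,1.2,0,1, 0,0,1.5,0,1, 0,0,1.8,0,1, 0,0,2.1,0,1, 0,0,2.4,0,1, 0,0,2.5,0,1, 0,0,2.5,0,1]'; python3 -m pendant '[0,0,0,0,1,0,0,0,0,1]'
python3 - <<'E'
from h import *
S=imaging.get_calibration('scene'); p,d,c=grab('scene'); save('x_up.png',p); h=cv2.cvtColor(p,cv2.COLOR_RGB2HSV)
o=(h[...,0]<14)&(h[...,1]>150)&(h[...,2]>90); o[:225]=0;o[255:]=0;o[:,:295]=0;o[:,345:]=0
P=xyz(c,d)[o]; print(len(P),np.percentile(P[:,2],[5,50,95,99]),P.mean(0))
print(sensors.state()['contact_force'])
E
```

```text
t: 7.42
position: [0.5147, 0.0611, 0.1494]
tcp_rot: [-3.14, -0.105, -0.0]
contact_force: [-1.1, -0.7, -3.0]
opening: 0.0173
grasp_force: 60.0
t: 7.68
position: [0.5146, 0.061, 0.1492]
tcp_rot: [-3.14, -0.105, 0.0]
contact_force: [-0.0, -0.0, -2.8]
opening: 0.0172
grasp_force: 60.0
106 [0.0769699  0.08342191 0.08920324 0.09082575] [0.57810161 0.0718481  0.08943718]
[ 0.8698569   0.55558123 -3.68086102]
```

```bash
python3 -m pendant '[0,0,-1,0,1, 0,0,-2,0,1, 0,0,-2.5,0,1, 0,0,-2.5,0,1, 0,0,-2.5,0,1, -3,-0.2,-2.5,0,1, -6,-0.4,-2.5,0,1, -8.5,-0.55,-2.5,0,1]'; python3 -m pendant '[0,0,0,0,1,0,0,0,0,1,0,0,3,0,1,0,0,6,0,1,0,0,6,0,1,0,0,6,0,1]'; python3 look.py raised
python3 - <<'E'
from h import *
for n,b in(('top',(205,240,318,352)),('scene',(225,255,295,345))):
    c=imaging.get_calibration(n); z=np.load(f'raised_{n}.npz'); h=cv2.cvtColor(z['p'],cv2.COLOR_RGB2HSV)
    o=(h[...,0]<14)&(h[...,1]>150)&(h[...,2]>90); k=np.zeros_like(o); k[b[0]:b[1],b[2]:b[3]]=1; o&=k
    P=xyz(c,z['d'])[o]; v,u=np.nonzero(o); print(n,len(P),np.percentile(P[:,2],[5,50,95]),P.mean(0), plane(c,(u.min()+u.max())/2,(v.min()+v.max())/2,.083))
E
```

```text
t: 8.72
position: [0.4287, 0.0555, 0.1245]
tcp_rot: [-3.14, -0.105, -0.001]
contact_force: [0.8, 0.5, -3.1]
opening: 0.0174
grasp_force: 60.0
t: 9.48
position: [0.4297, 0.0555, 0.1837]
tcp_rot: [3.14, 0.105, -0.0]
contact_force: [-0.2, -0.5, -1.6]
opening: 0.0176
grasp_force: 60.1
[0.42972807 0.05552155 0.18366618] [ 3.13981292e+00  1.05323302e-01 -4.40627350e-04] [-0.20401767 -0.48964056 -1.5767008 ]
top 196 [0.07457813 0.07957554 0.0851823 ] [0.58476629 0.06408661 0.07998852] [0.58397711 0.06372199 0.083     ]
scene 91 [0.07269735 0.07905551 0.0852148 ] [0.58236728 0.06655518 0.0792294 ] [0.58051132 0.07046843 0.083     ]
```

View pics/raised.png

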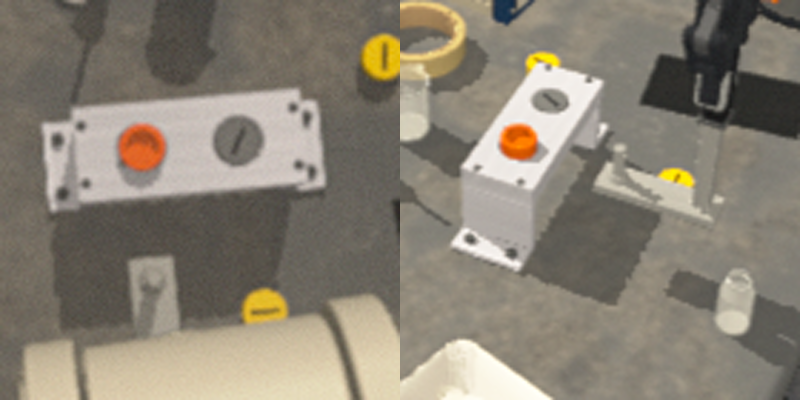

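The cap stands proud at top-crop (142,147), about 9 to 10 mm up with its top at about 0.084. The blank is still flush. Next, the tool goes back to the mat centre.

```bash
python3 -m pendant '[2.1,-6,0,2,1, 2.1,-12,0,4,1, 2.1,-18,0,5.8,1, 2.1,-22.6,0,5.8,1, 2.1,-22.6,0,5.8,1, 2.1,-22.6,-3,5.8,1, 2.1,-22.6,-5.5,5.8,1, 2.1,-22.6,-6,5.8,1]'; python3 -m pendant '[0,0,0,0,1,0,0,-0.1,0,1,0,0,-0.25,0,1,0,0,-0.25,0,1]'
```

```text
t: 10.58
position: [0.4491, -0.1692, 0.1222]
tcp_rot: [-3.128, -0.265, 0.006]
contact_force: [0.3, 0.2, -1.6]
opening: 0.0173
grasp_force: 60.8
t: 11.08
position: [0.4508, -0.1705, 0.1221]
tcp_rot: [3.13, 0.264, 0.001]
contact_force: [0.6, -0.5, -2.2]
opening: 0.0172
grasp_force: 60.7
```

```bash
python3 -m pendant '[0,0,-0.1,0,1,0,0,-0.1,0,1,0,0,-0.1,0,1]'; python3 -m pendant '[0,0,-0.1,0,1,0,0,-0.1,0,1,0,0,-0.1,0,1]'
```

```text
t: 11.45
position: [0.4507, -0.1705, 0.1209]
tcp_rot: [3.13, 0.264, 0.0]
contact_force: [-0.3, 0.4, -2.4]
opening: 0.0169
grasp_force: 60.9
t: 11.82
position: [0.4507, -0.1706, 0.1208]
tcp_rot: [3.13, 0.264, 0.0]
contact_force: [-5.9, 1.0, 11.8]
opening: 0.0175
grasp_force: 62.8
```

Contact is made, so I release and rise straight up.

```bash
python3 -m pendant '[0,0,0,0,0.7,0,0,0,0,0.3,0,0,0,0,0,0,0,0,0,0,0,0,0,0,0,0,0,0,0,0,0,0,0,0,0]'; python3 -m pendant '[0,0,4,0,0,0,0,10,0,0,0,0,13,0,0,0,0,13,0,0,0,0,13,0,0]'
python3 - <<'E'
from h import *
p,d,c=grab('top'); save('x_rel.png',p); P=xyz(c,d); Z=P[...,2]
p2,d2,c2=grab('scene'); save('x_rels.png',p2); P2=xyz(c2,d2)
for Q in(P,P2):
  for a,b in((.155,.172),(.035,.05),(.006,.016)):
    m=(Q[...,2]>a)&(Q[...,2]<b)&(abs(Q[...,0]-.485)<.075)&(abs(Q[...,1]+.165)<.04); q=Q[m]; print(a,len(q),q.mean(0) if len(q) else '')
save('rel.png',np.hstack([cv2.resize(p[220:320,420:500],(400,500)),cv2.resize(p2[180:260,290:430],(400,500))]))
E
```

```text
t: 12.7
position: [0.4506, -0.1704, 0.1198]
tcp_rot: [-3.13, -0.264, 0.0]
contact_force: [0.3, -0.2, 0.2]
opening: 0.0853
grasp_force: 0.0
t: 13.32
position: [0.45, -0.1702, 0.2489]
tcp_rot: [-3.13, -0.264, 0.002]
contact_force: [-0.4, 0.3, -0.4]
opening: 0.0853
grasp_force: 0.0
0.155 52 [ 0.45552975 -0.17017658  0.16472104]
0.035 40 [ 0.4915084  -0.16225121  0.04314074]
0.006 662 [ 0.48726404 -0.16378548  0.01141918]
0.155 59 [ 0.44817217 -0.16751291  0.16373978]
0.035 43 [ 0.47523503 -0.16295848  0.04152803]
0.006 289 [ 0.48254142 -0.16129953  0.01153992]
```

View pics/rel.png

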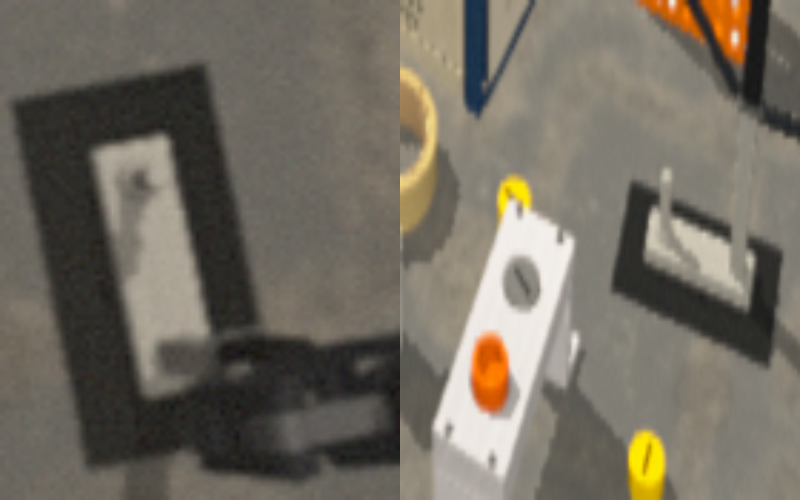

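The tool stands at the mat centre, released, and the cap is still raised (scene crop (490,372)). Next I pre-close over the cap.

```bash
python3 -m pendant '[3,5,0,-2,0.5, 6,10,0,-4,0.5, 9,15,0,-5.9,0.5, 12,20,0,-5.9,0.5, 13.4,23.4,0,-5.9,0.5, 13.4,23.4,-4,-5.9,0.5, 13.4,23.4,-8,-5.9,0.5, 13.4,23.4,-11.9,-5.9,0.5]' 20; python3 -m pendant '[0,0,0,0,0.5,0,0,0,0,0.5]'
python3 - <<'E'
from h import *
s=sensors.state(); p,d,c=grab('wrist'); print(s['position'],s['tcp_rot'],s['opening']); h=cv2.cvtColor(p,cv2.COLOR_RGB2HSV)
o=((h[...,0]<14)&(h[...,1]>150)&(h[...,2]>90)).astype(np.uint8); L=cv2.connectedComponentsWithStats(o); i=1+L[2][1:,4].argmax(); x,y,w,hh,_=L[2][i]; print(L[2][i],c['cx'],c['cy'])
print(plane(c,x+w/2,y+hh/2,.08,True))
save('wrist.png',p)
E
```

```text
t: 14.42
position: [0.5837, 0.0637, 0.1281]
tcp_rot: [3.14, 0.103, -0.004]
contact_force: [0.3, -0.5, -0.1]
opening: 0.0431
grasp_force: 0.0
t: 14.68
position: [0.5851, 0.0636, 0.1314]
tcp_rot: [-3.14, -0.103, -0.0]
contact_force: [0.1, -0.1, 0.6]
opening: 0.043
grasp_force: 0.0
[0.58505769 0.06356726 0.1313552 ] [-3.13985889e+00 -1.02524035e-01 -1.78087920e-04] 0.04303168495548887
[ 294  235   55   57 2446] 324.73584507730754 237.67496725433887
[0.58520491 0.06607604 0.08      ]
```

View pics/wrist.png

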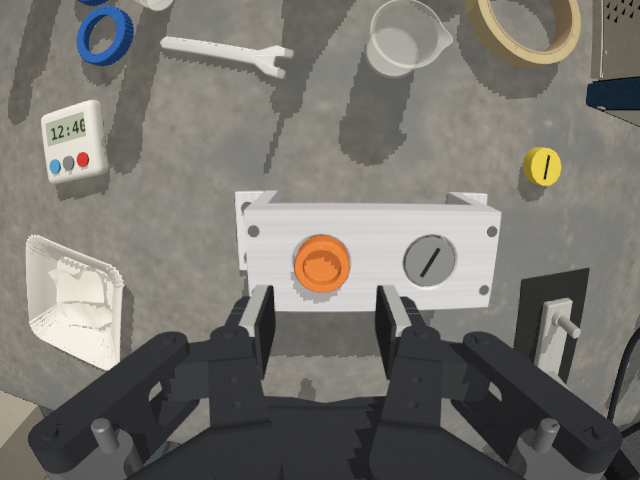

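The wrist view shows the cap at (322,264), centred between the fingers. The tool is on its mat and the boat is at (75,305).

```bash
python3 -m pendant '[0,0.1,-2,0,0.53, 0,0.1,-4,0,0.53, 0,0.1,-5.2,0,0.53, 0,0.1,-5.2,0,0.53,0,0.1,-5.2,0,0.53]'; python3 -m pendant '[0,0,-0.2,0,0.53,0,0,-0.2,0,0.53,0,0,-0.2,0,0.53]';python3 -m pendant '[0,0,-0.2,0,0.53,0,0,-0.2,0,0.53,0,0,-0.2,0,0.53]'
```

```text
t: 15.35
position: [0.5854, 0.0646, 0.0798]
tcp_rot: [-3.14, -0.103, -0.002]
contact_force: [0.8, 0.5, 0.1]
opening: 0.04
grasp_force: 0.0
t: 15.72
position: [0.5847, 0.0645, 0.0769]
tcp_rot: [-3.14, -0.103, -0.0]
contact_force: [-0.2, -0.5, 0.1]
opening: 0.0404
grasp_force: 0.0
t: 16.1
position: [0.5846, 0.0645, 0.0747]
tcp_rot: [-3.14, -0.103, 0.0]
contact_force: [0.5, 0.7, -0.6]
opening: 0.0402
grasp_force: 0.0
```

```bash
for i in 1; do python3 -m pendant '[0,0,-0.15,0,0.53,0,0,-0.15,0,0.53,0,0,-0.15,0,0.53]'; python3 -m pendant '[0,0,-0.15,0,0.53,0,0,-0.15,0,0.53,0,0,-0.15,0,0.53]'; done
```

```text
t: 16.48
position: [0.5846, 0.0645, 0.0732]
tcp_rot: [-3.14, -0.103, 0.0]
contact_force: [0.1, 0.5, -0.1]
opening: 0.0403
grasp_force: 0.0
t: 16.85
position: [0.5848, 0.0646, 0.0725]
tcp_rot: [-3.14, -0.103, -0.001]
contact_force: [-2.8, 0.5, 8.7]
opening: 0.0404
grasp_force: 4.2
```

Plate contact comes at TCP 0.0725. I back off 2.5 mm and close.

```bash
python3 -m pendant '[0,0,0.25,0,0.53,0,0,0.25,0,0.53,0,0,0.25,0,0.7,0,0,0.25,0,1,0,0,0.25,0,1,0,0,0.25,0,1,0,0,0.25,0,1,0,0,0.25,0,1]' 25
```

```text
t: 17.85
position: [0.5846, 0.0645, 0.0742]
tcp_rot: [3.14, 0.103, -0.0]
contact_force: [-1.2, 0.0, 1.5]
opening: 0.0288
grasp_force: 24.6
```

```bash
python3 -m pendant '[0,0,0.5,0,1,0,0,1,0,1,0,0,2,0,1,0,0,4,0,1,0,0,6,0,1,0,0,6,0,1,0,0,6,0,1]'
python3 - <<'E'
from h import *
p,d,c=grab('wrist'); p2,d2,c2=grab('scene'); print(sensors.state()['opening'])
save('held.png',np.hstack([cv2.resize(p[140:380,200:440],(400,400)),cv2.resize(p2[180:280,280:380],(400,400))]))
E
```

```text
t: 18.73
position: [0.5844, 0.0645, 0.134]
tcp_rot: [3.14, 0.103, -0.0]
contact_force: [0.2, -0.0, 0.1]
opening: 0.0288
grasp_force: 24.7
0.02875094209315945
```

View pics/held.png

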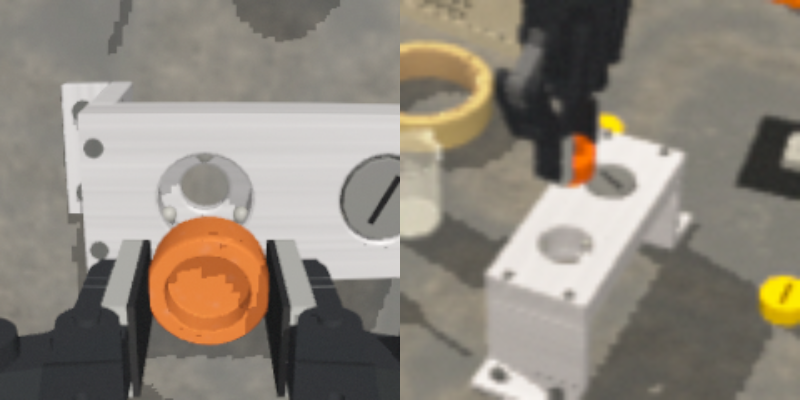

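The cap is held level and the well is empty with its balls visible. The blank at crop (380,197) is still flush. Now to the boat.

```bash
python3 -m pendant '[-2,6,0,-5,1,-4,12,0,-10,1,-6,18,0,-15,1,-7.8,22.3,0,-17.4,1,-7.8,22.3,0,-17.4,1,-7.8,22.3,-4,-17.4,1,-7.8,22.3,-8,-17.4,1,-7.8,22.3,-9.5,-17.4,1]'; python3 -m pendant '[0,0,0,0,1,0,0,0,0,1]'
python3 - <<'E'
from h import *
p,d,c=grab('top'); p2,d2,c2=grab('scene'); pw,_,_=grab('wrist'); print(sensors.state()['position'])
save('boat2.png',np.hstack([cv2.resize(pw,(480,360)),cv2.resize(p2[290:390,250:350],(320,360))]))
E
```

```text
t: 19.82
position: [0.5054, 0.2857, 0.0368]
tcp_rot: [3.117, -0.374, -0.005]
contact_force: [0.3, -0.7, -0.3]
opening: 0.029
grasp_force: 24.8
t: 20.08
position: [0.5077, 0.2877, 0.0405]
tcp_rot: [-3.118, 0.374, -0.002]
contact_force: [-0.9, 0.2, 0.3]
opening: 0.0289
grasp_force: 24.8
[0.50751186 0.28789916 0.04058459]
```

View pics/boat2.png

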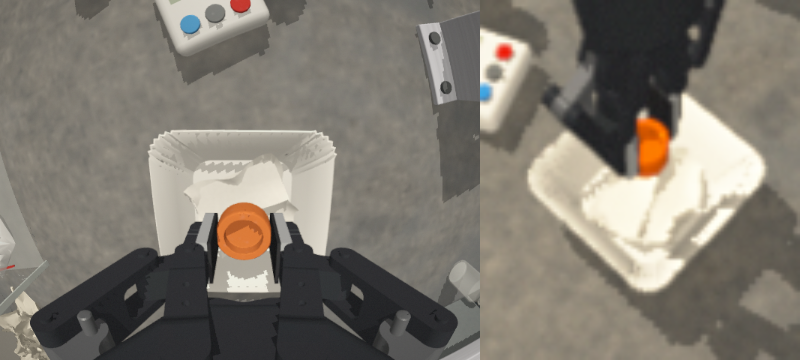

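The cap at (243,231) is centred over the boat and aligned with its sides. Lowering in steps (8 pictures used so far).

```bash
python3 -m pendant '[-0.1,0,-1.5,0,1,-0.1,0,-2.6,0,1,-0.1,0,-2.7,0,1,-0.1,0,-2.7,0,1]'; python3 -m pendant '[0,0,-0.25,0,1,0,0,-0.25,0,1,0,0,-0.25,0,1]'
```

```text
t: 20.72
position: [0.5055, 0.2875, 0.0119]
tcp_rot: [3.119, -0.373, -0.001]
contact_force: [-0.3, 1.0, -0.3]
opening: 0.029
grasp_force: 24.8
t: 21.1
position: [0.5057, 0.2876, 0.0099]
tcp_rot: [-3.119, 0.374, -0.0]
contact_force: [-0.0, 0.8, -0.7]
opening: 0.0287
grasp_force: 24.8
```

```bash
python3 -m pendant '[0,0,-0.1,0,1,0,0,-0.1,0,1,0,0,-0.1,0,1]'; python3 -m pendant '[0,0,0,0,0.6,0,0,0,0,0.5,0,0,0,0,0.5,0,0,0,0,0.5]'; python3 -m pendant '[0,0,2,0,0.5,0,0,5,0,0.5,0,0,10,0,0.5,0,0,15,0,0.5,-5,-12,20,0,0.5,-8,-18,20,0,0.5,-8,-22,20,0,0.5]'
python3 - <<'E'
from h import *
p,d,c=grab('top'); h=cv2.cvtColor(p,cv2.COLOR_RGB2HSV)
o=(h[...,0]<14)&(h[...,1]>150)&(h[...,2]>90); o[:225]=0;o[310:]=0;o[:,:175]=0;o[:,265:]=0
v,u=np.nonzero(o); P=xyz(c,d); print('cap',len(u),plane(c,(u.min()+u.max())/2,(v.min()+v.max())/2,.018), np.percentile(P[o][:,2],[5,50,95]))
b=(P[...,2]>.017)&(P[...,2]<.035)&(h[...,1]<70); k=np.zeros_like(b);k[222:310,175:265]=1;b&=k
L=cv2.connectedComponentsWithStats(b.astype(np.uint8)); i=1+L[2][1:,4].argmax(); v,u=np.nonzero(L[1]==i)
print('boat',cv2.minAreaRect(np.array([plane(c,x,y,.025)[:2]*1000 for x,y in zip(u,v)],np.float32)))
p2,_,_=grab('scene'); save('fin.png',np.hstack([cv2.resize(p[160:400,170:490],(533,400)),cv2.resize(p2[290:390,250:350],(260,400))]))
E
```

```text
t: 21.48
position: [0.5056, 0.2875, 0.0088]
tcp_rot: [3.119, -0.373, 0.0]
contact_force: [-0.4, 0.4, 0.2]
opening: 0.029
grasp_force: 24.8
t: 21.98
position: [0.5057, 0.2875, 0.0088]
tcp_rot: [3.119, -0.374, -0.0]
contact_force: [0.7, 0.9, -0.1]
opening: 0.0431
grasp_force: 0.0
t: 22.85
position: [0.4396, 0.1172, 0.2037]
tcp_rot: [-3.119, 0.371, -0.004]
contact_force: [1.0, -0.1, -0.4]
opening: 0.0428
grasp_force: 0.0
cap 174 [0.50574586 0.28524016 0.018     ] [0.00678375 0.01318798 0.01849752]
boat ((506.7524719238281, 287.95697021484375), (113.04679870605469, 114.12862396240234), 76.39411926269531)
```

View pics/fin.png

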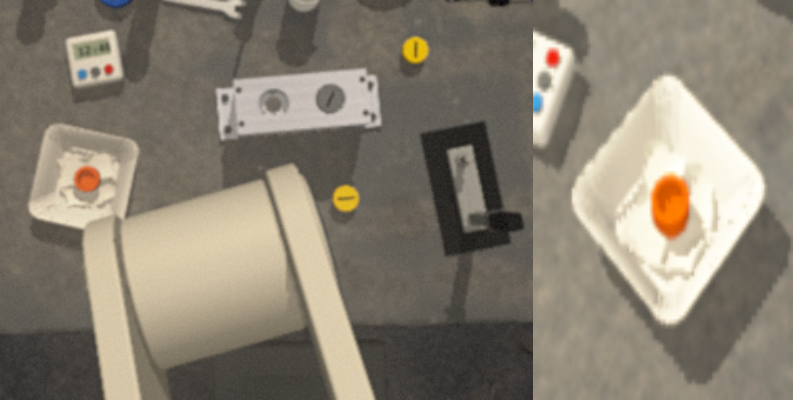

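The cap lies flat in the boat's middle, 3 mm off centre with its top at 18 mm as expected. The tool is on its mat and the blank is seated. Handing in.

```bash
python3 -m pendant '[0,0,0,0,0.5,0,0,0,0,0.5,0,0,0,0,0.5,0,0,0,0,0.5]' >/dev/null; python3 -c "
from bench import manip; print(manip.hand_in())"
```

```text
the job is handed in; nothing more can be done
None
```

Job handed in (no verdict was returned): the last pictures show the cap flat, open side up, 3 mm from the weigh boat's centre, the knock-out tool upright and released in the middle of its mat, and the blank still seated, after about 23 s of the 61 s allowed.

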